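# Find the unlatched scrap flap and push it open

## Robot

A 6-joint arm with a two-finger parallel gripper is mounted at the origin on the work surface. World frame = base frame: x ahead of the robot, y to its left, z up, the work surface at z = 0. Lengths are in m, angles in rad, forces in N, time in s.
With the tool pointing down it reaches from about 0.25 to 0.8 m from the base axis. Payload 8.5 kg.
Tool frame: the origin (TCP) lies midway between the tips of the shut fingers; the grasp point (between the pads) lies 19 mm behind it; z points along the fingers, x is the direction in which the jaws open and shut, and the axes are right-handed (so a half turn about z gives the same grasp; the last joint's range is limited). The gripper opens to 85 mm and grips with 20 to 120 N. Pads are 22 mm wide; open, the fingers measure 114 mm over their backs; the gripper's body (76 mm by 85 mm) begins 54 mm behind the grasp point. The pads swing forward as they close: fully open they stand 13 mm farther back than shut.
Start: joints at [1.195, 0.238, -0.013, 1.319, 0, 1.571], TCP at [0.193, 0.488, 0.199] pointing down, gripper open.
Joint ranges: [-2.66, 2.66], [-1.03, 1.9], [-1.14, 1.46], [-1.82, 2.27], [-1.45, 1.34], [-3.14, 3.14]. Speed limits (rad/s): [2.22, 2.22, 2.79, 3.14, 3.14, 3.14].

## Interface

Orientations are given as a unit quaternion [x, y, z, w].
In Python, from workcell import arm, viewer gives the robot as it stands. The module is installed in compiled form; this text tells all that it offers.
- The arm moves only by the shell command python3 -m creep 'ROWS'. ROWS is JSON, a list of rows, each a list of 7 numbers: the turn, a rotation vector about the tool's x, y, z normalised to -1 to 1, where 1 is pi rad, then the shift along the tool's x, y, z normalised to -1 to 1, where 1 is 80 cm, then the gripper command: -1 is shut, 1 is fully open, values between are in proportion. A call has 1 to 20 rows; each row is the pose to reach, as a shift and turn from the pose measured when the call began, along the tool's axes at that moment, turning the shorter way round; what a row does not reach only later rows make up. A row lasts 1/10 s, in which the tool goes at most 50 mm and 8.59 degrees, less where a joint would pass 70% of its speed; a pose out of reach is approached as far as the arm can. A call with a number of a shift or a turn outside -1 to 1 is refused whole. A call with a gripper value outside its range is refused whole. The fingers move at their own pace and stop on an object; the grip force is fixed at half the most. Time passes only in rows, so rows that repeat a pose let the fingers close. It gives the time, the measured TCP pose, the force and the opening at its end, in the units of the state.
- arm.read_state(): the state, without advancing time (a new reading comes with each control period).
- viewer.grab_frame(name): name is "scene" or "top" or "wrist"; returns the picture (420x560x3 uint8, blue, green, red); there is no depth.
- viewer.calibration(name): a dict with "intrinsics" (3x3 intrinsics, pixels), "rvec" (rotation vector, rad) and "tvec" (3), from world to camera coordinates, as OpenCV has them; the wrist camera has in their place "mount" (4x4, takes a point from camera to tool coordinates, whose origin is the TCP and whose axes are the tool frame's). Camera axes: x right, y down, z forward; pixel columns grow to the right and rows downward; lengths in m; the calibration is good to about 2 mm. A picture is of the moment at which its call begins: read the wrist's pose just before it. calibration takes no time and is no camera call.
- arm.hand_in(): hands the job in, once; it reports no verdict.
The state is a dict: "t": time; "q": joint angles; "qd": joint speeds; "effort": joint torques, N m; "eef_pos": TCP position; "tool_rot": TCP orientation; "force": force on the tool from outside, world axes, zero at the start; "torque": the same for the moment, N m; "width": opening from 0.0 (shut) to 1.0 (fully open).
Only numpy, scipy, OpenCV 4.12 (cv2) and the standard library are available. Lean on these libraries where they do the work, as an engineer would, in place of code of your own. Each camera call takes 0.05 s, during which the arm holds its last target. There are 200 camera calls.

## Task

One of the four identical steel flaps in the scrap-sorting station is unlatched. Press them gently one at a time on their push marks until you find the one that rocks, push that flap down until it is fully open, and move clear, leaving it open. Do not force the latched flaps, and do not move or pick up any of the kitchen things around.

Things in the scene. Friction and masses are not known exactly. Their poses are not given: they have to be found in the camera images.
- station: scrap-sorting station: fixed brushed-metal box 210 (x) x 450 (y) x 110 mm high; origin at the centre of its underside, x to its back, y along the row, z up. Four identical flaps lie flush in its top, 105 mm apart along y, in openings 121 x 86 mm over hollow bays; a ledge behind. Hidden catches hold three; one, different each time, is free and looks the same
- flap0 (a joint): flap 0 from the station's -y end (robot's right): steel see-saw plate 115 x 80 x 4 mm, top 110 mm above table; level axle along y, 77 mm behind its front edge. Rad: 0 shut, grows as the front sinks and the rear rises, 0.6 fully open at its stop. Latched: springs, at most 0.05 under 20 N (2 mm). Unlatched: yields at 2 to 3 N at the push mark, stays where left
- flap0_push (a point): push mark of flap 0: centre of an embossed ring 28 mm across on the flap's upper face, midway across it, 50 mm in front of the axle and 27 mm behind the front edge; z is the flap's upward normal. A finger pressing straight down here sinks about 34 mm until the flap is fully open
- flap1 (a joint): flap 1 from the station's -y end (robot's right): steel see-saw plate 115 x 80 x 4 mm, top 110 mm above table; level axle along y, 77 mm behind its front edge. Rad: 0 shut, grows as the front sinks and the rear rises, 0.6 fully open at its stop. Latched: springs, at most 0.05 under 20 N (2 mm). Unlatched: yields at 2 to 3 N at the push mark, stays where left
- flap1_push (a point): push mark of flap 1: centre of an embossed ring 28 mm across on the flap's upper face, midway across it, 50 mm in front of the axle and 27 mm behind the front edge; z is the flap's upward normal. A finger pressing straight down here sinks about 34 mm until the flap is fully open
- flap2 (a joint): flap 2 from the station's -y end (robot's right): steel see-saw plate 115 x 80 x 4 mm, top 110 mm above table; level axle along y, 77 mm behind its front edge. Rad: 0 shut, grows as the front sinks and the rear rises, 0.6 fully open at its stop. Latched: springs, at most 0.05 under 20 N (2 mm). Unlatched: yields at 2 to 3 N at the push mark, stays where left
- flap2_push (a point): push mark of flap 2: centre of an embossed ring 28 mm across on the flap's upper face, midway across it, 50 mm in front of the axle and 27 mm behind the front edge; z is the flap's upward normal. A finger pressing straight down here sinks about 34 mm until the flap is fully open
- flap3 (a joint): flap 3 from the station's -y end (robot's right): steel see-saw plate 115 x 80 x 4 mm, top 110 mm above table; level axle along y, 77 mm behind its front edge. Rad: 0 shut, grows as the front sinks and the rear rises, 0.6 fully open at its stop. Latched: springs, at most 0.05 under 20 N (2 mm). Unlatched: yields at 2 to 3 N at the push mark, stays where left
- flap3_push (a point): push mark of flap 3: centre of an embossed ring 28 mm across on the flap's upper face, midway across it, 50 mm in front of the axle and 27 mm behind the front edge; z is the flap's upward normal. A finger pressing straight down here sinks about 34 mm until the flap is fully open
- pepper_jar: bystander: amber glass spice jar, 38 mm across, 55 mm tall, on the station's rear ledge; origin at its underside
- ramekin: bystander: white ceramic ramekin, 48 mm across, 30 mm tall, on the station's rear ledge; origin at its underside
- mixing_bowl: bystander: steel mixing bowl, 200 mm across, 90 mm tall, left of the station; origin at its underside
- mug: bystander: blue ceramic mug, 76 mm across, 85 mm tall, right of the station; origin at its underside
- measuring_cup: bystander: steel measuring cup, 68 mm across, 45 mm tall, with a flat 75 mm handle, right of the station; origin at its underside
- shaker: bystander: glass salt shaker with a steel cap, 42 mm across, 80 mm tall, right of the station; origin at its underside
- spoon: bystander: steel spoon lying flat at the left; origin at its underside, mid-length or nearly so

How it is judged:
By the outcome, as a careful person would: the job done as asked, in the order asked, and still so for the second after the job is handed in, with the robot touching nothing.
It also fails if it takes over 48 s, if anything falls off the work surface, if the arm or the gripper's body presses on something with over 40 N, if the wrist force passes 120 N, or if a joint passes its speed limit or range.

## Working session

There is one attempt and no reset: what is moved stays moved. The work goes in short steps, Python scripts to look and compute and a shell command to move; the robot and the scene stay as the last step left them, time stands still between calls to the robot, and variables do not carry over. Pictures are saved under pics/ and viewed, about 8 in all and at most 12, crops included, and the job is handed in when it is done.

```bash
mkdir -p pics; python3 - <<'E'
from workcell import arm, viewer
import cv2
s=arm.read_state(); print(s)
for n in("top","scene"):
    im=viewer.grab_frame(n); cv2.imwrite(f"pics/{n}0.png",im); print(n,viewer.calibration(n))
print(viewer.calibration("wrist"))
E
```

```text
{'t': 0.0, 'q': array([ 1.19501890e+00,  2.38775580e-01, -1.42837751e-02,  1.31920352e+00,
       -2.54378741e-05,  1.57079936e+00]), 'qd': array([ 9.12501927e-04,  2.12636786e-04, -4.70506603e-05, -7.19206504e-04,
        8.45822295e-04, -4.49521676e-05]), 'effort': array([-2.04183794e-03, -5.38771391e+01,  3.46439910e+01,  1.81213079e-02,
        3.81864106e-05,  2.33942615e-05]), 'eef_pos': array([0.19250476, 0.48791746, 0.1988689 ]), 'tool_rot': array([ 8.26739948e-01,  5.62583789e-01, -5.99070294e-04,  4.23045218e-04]), 'force': array([ 0.04241902, -1.07864294,  0.88536575]), 'torque': array([-0.05751035,  0.07769775, -0.02327441]), 'width': 1.0013951542062445}
top {'intrinsics': array([[543.37996009,   0.        , 279.11355647],
       [  0.        , 543.37996009, 201.22842247],
       [  0.        ,   0.        ,   1.        ]]), 'rvec': array([ 2.14135546, -2.09029286,  0.19946423]), 'tvec': array([7.87055510e-04, 5.32455248e-01, 1.64398894e+00])}
scene {'intrinsics': array([[424.0646415 ,   0.        , 278.66583039],
       [  0.        , 424.0646415 , 206.73417676],
       [  0.        ,   0.        ,   1.        ]]), 'rvec': array([ 1.4004534 ,  2.24200076, -0.86523479]), 'tvec': array([ 0.22494962, -0.29997867,  1.48480822])}
{'intrinsics': array([[317.72803224,   0.        , 279.17324291],
       [  0.        , 317.72803224, 205.30203893],
       [  0.        ,   0.        ,   1.        ]]), 'mount': array([[ 9.99998947e-01, -1.42701773e-03,  2.64259886e-04,
        -7.68250382e-04],
       [ 1.26954603e-03,  9.48377896e-01,  3.17139961e-01,
        -8.16375049e-02],
       [-7.03182581e-04, -3.17139292e-01,  9.48378709e-01,
        -1.74972113e-01],
       [ 0.00000000e+00,  0.00000000e+00,  0.00000000e+00,
         1.00000000e+00]])}
```

View pics/top0.png

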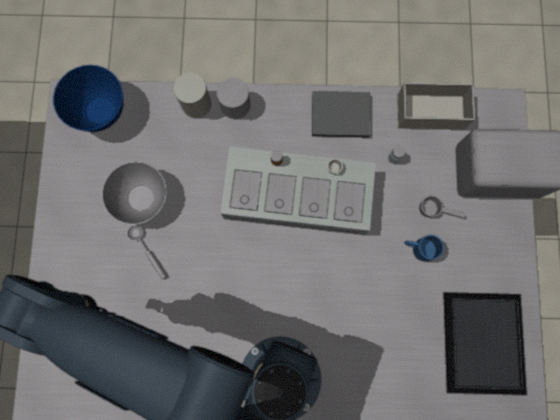

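View pics/scene0.png

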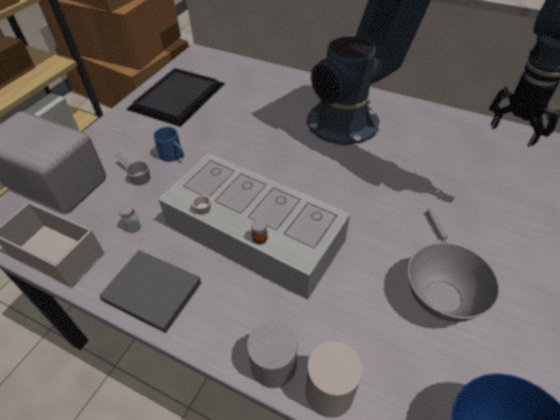

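The top view shows the station with rings near (348,211), (314,207), (279,204) and (244,200), which are flaps 0 to 3. I'll enlarge both views to read them more closely.

```bash
python3 - <<'E'
import cv2
a=cv2.imread("pics/top0.png")[140:240,215:385]; cv2.imwrite("pics/top0c.png",cv2.resize(a,None,fx=4.7,fy=4.7,interpolation=cv2.INTER_CUBIC))
a=cv2.imread("pics/scene0.png")[150:290,155:355]; cv2.imwrite("pics/scene0c.png",cv2.resize(a,None,fx=4,fy=4,interpolation=cv2.INTER_CUBIC))
E
```

```text
(no output)
```

View pics/top0c.png

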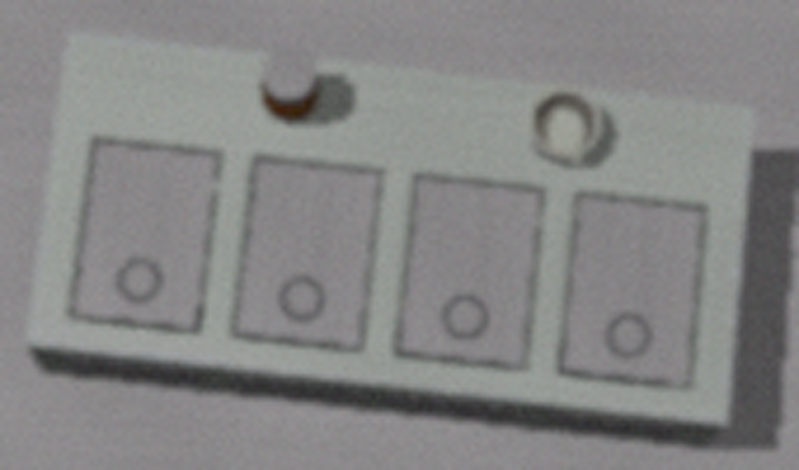

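View pics/scene0c.png

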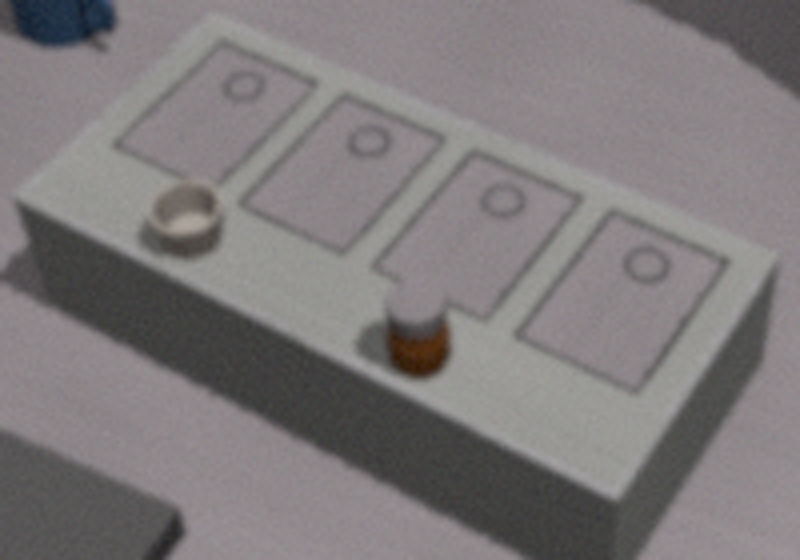

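```bash
cat > h.py <<'E'
import numpy as np, cv2, sys
from scipy.spatial.transform import Rotation as R
from workcell import arm, viewer
def ray(n,uv):
    c=viewer.calibration(n); M=cv2.Rodrigues(c["rvec"])[0]
    d=M.T@np.append(cv2.undistortPoints(np.array([[uv]],float),c["intrinsics"],None)[0,0],1)
    return -M.T@c["tvec"],d/np.linalg.norm(d)
def plane(n,uv,z): o,d=ray(n,uv); return o+d*(z-o[2])/d[2]
def row(p,yaw):   # tool down, tool x along (cos yaw, sin yaw)
    s=arm.read_state(); C=R.from_quat(s["tool_rot"])
    x=np.array([np.cos(yaw),np.sin(yaw),0]); z=np.array([0,0,-1.]); G=R.from_matrix(np.c_[x,np.cross(z,x),z])
    return np.round(np.r_[(C.inv()*G).as_rotvec()/np.pi, C.inv().apply(np.array(p)-s["eef_pos"])/.8],4)
E
python3 - <<'E'
from h import *
T=[(629,336),(465,317),(301,299),(139,280)]; S=[(244,87),(369,141),(502,200),(647,265)]
P=[]
for t,s in zip(T,S):
    t=(np.array(t)+.5)/4.7-.5+[215,140]; s=(np.array(s)+.5)/4-.5+[155,150]
    a,b=plane("top",t,.11),plane("scene",s,.11)
    (o1,d1),(o2,d2)=ray("top",t),ray("scene",s)
    k=np.linalg.lstsq(np.c_[d1,-d2],o2-o1,rcond=None)[0]; m=(o1+d1*k[0]+o2+d2*k[1])/2
    print(a,b,m); P.append((a+b)[:2]/2)
P=np.array(P); k=np.array([-1.5,-.5,.5,1.5]); c=P.mean(0); v=(k[:,None]*P).sum(0)/5
u=v/np.linalg.norm(v); print("pitch",np.linalg.norm(v),"u",u); yaw=np.arctan2(u[1],u[0]); print(yaw)
for i in range(4):
    p=c+k[i]*.105*u; print(i,p,np.hypot(*p),row([*p,.16],yaw))
E
```

```text
[ 0.49561299 -0.1955635   0.11      ] [ 0.50000585 -0.19438982  0.11      ] [ 0.49658696 -0.19650107  0.10611074]
[ 0.50546497 -0.09078751  0.11      ] [ 0.50855192 -0.09085374  0.11      ] [ 0.50625602 -0.09155497  0.10749652]
[0.51469942 0.01434148 0.11      ] [0.518283   0.01296105 0.11      ] [0.51573837 0.01314249 0.10742845]
[0.52464947 0.1185662  0.11      ] [0.52868788 0.1187577  0.11      ] [0.52557848 0.11827286 0.1063759 ]
pitch 0.10497919185372982 u [0.09150434 0.99580468]
1.479163808306367
0 [ 0.4975825  -0.19521026] 0.5345048093512027 [-1.000e-04  4.000e-04 -9.050e-02 -6.544e-01  6.681e-01  4.950e-02]
1 [ 0.50719046 -0.09065076] 0.5152278356240599 [-1.000e-04  4.000e-04 -9.050e-02 -5.284e-01  6.313e-01  4.930e-02]
2 [0.51679841 0.01390873] 0.5169855452371382 [-1.000e-04  4.000e-04 -9.050e-02 -4.024e-01  5.945e-01  4.920e-02]
3 [0.52640637 0.11846822] 0.5395724097527864 [-1.000e-04  4.000e-04 -9.050e-02 -2.764e-01  5.577e-01  4.900e-02]
```

Both cameras agree: heights are 0.106–0.108 against the stated 0.110, and the pitch is 104.98 mm. I'll move over flap 3, the nearest, with the gripper shut.

```bash
python3 -m creep '[[0,0,-0.0905,-0.2764,0.5577,0,-1],[0,0,-0.0905,-0.2764,0.5577,0,-1],[0,0,-0.0905,-0.2764,0.5577,0,-1],[0,0,-0.0905,-0.2764,0.5577,0,-1],[0,0,-0.0905,-0.2764,0.5577,0,-1],[0,0,-0.0905,-0.2764,0.5577,0,-1],[0,0,-0.0905,-0.2764,0.5577,0,-1],[0,0,-0.0905,-0.2764,0.5577,0,-1],[0,0,-0.0905,-0.2764,0.5577,0,-1],[0,0,-0.0905,-0.2764,0.5577,0,-1],[0,0,-0.0905,-0.2764,0.5577,0,-1],[0,0,-0.0905,-0.2764,0.5577,0.049,-1],[0,0,-0.0905,-0.2764,0.5577,0.049,-1],[0,0,-0.0905,-0.2764,0.5577,0.049,-1],[0,0,-0.0905,-0.2764,0.5577,0.049,-1]]'
python3 - <<'E'
from h import *
s=arm.read_state(); print(s["force"],row([.5264,.1185,.12],1.4792))
cv2.imwrite("pics/w1.png",viewer.grab_frame("wrist"))
E
```

```text
t: 1.6
eef_pos: [0.5267, 0.1192, 0.1615]
tool_rot: [0.738, 0.674, 0.0, 0.001]
force: [0.5, -0.2, 0.6]
width: -0.004
[ 0.45947193 -0.19693456  0.61249286] [ 0.0003  0.0002  0.0003 -0.0009 -0.0003  0.0518]
```

View pics/w1.png

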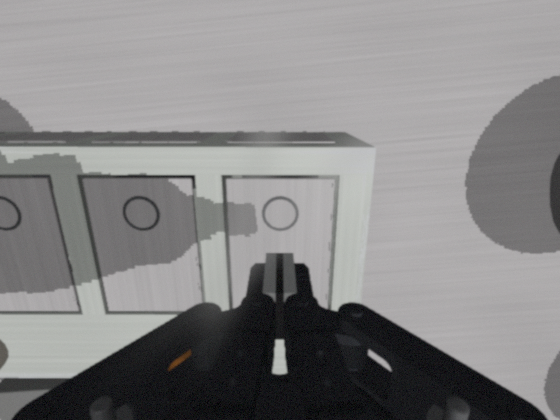

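The wrist view shows flap 3's ring at (280,213) and flap 2's at (141,213). I'll check both against the plan.

```bash
python3 - <<'E'
from h import *
s=arm.read_state(); c=viewer.calibration("wrist"); C=R.from_quat(s["tool_rot"]).as_matrix(); M=c["mount"]
for uv in [(280,213),(141,213)]:
    d=C@M[:3,:3]@np.linalg.inv(c["intrinsics"])@[*uv,1]; o=s["eef_pos"]+C@M[:3,3]; print(o+d*(.11-o[2])/d[2])
E
```

```text
[0.52710245 0.11919609 0.11      ]
[0.5174471 0.0142522 0.11     ]
```

Wrist estimates agree with the plan to within 1 mm. I'll descend to just above the mark.

```bash
python3 -m creep '[[0,0,0,0,0,0.03,-1],[0,0,0,0,0,0.055,-1],[0,0,0,0,0,0.06,-1],[0,0,0,0,0,0.06,-1],[0,0,0,0,0,0.06,-1]]'; python3 -c "
from h import *
s=arm.read_state();print(s['eef_pos'],s['force'])"
python3 -m creep '[[0,0,0,0,0,0.00125,-1],[0,0,0,0,0,0.0025,-1],[0,0,0,0,0,0.0025,-1]]'; python3 -c "
from h import *
s=arm.read_state();print(s['eef_pos'],s['force'])"
```

```text
t: 2.15
eef_pos: [0.5277, 0.1196, 0.1149]
tool_rot: [0.738, 0.675, 0.001, 0.001]
force: [-0.3, 0.8, -0.0]
width: 0.004
[0.52765088 0.1195981  0.1149421 ] [-0.27144333  0.79510683 -0.00616897]
t: 2.45
eef_pos: [0.5278, 0.1196, 0.1133]
tool_rot: [0.738, 0.675, 0.001, 0.001]
force: [0.7, -0.6, 0.2]
width: 0.0
[0.52784953 0.11962723 0.11330056] [ 0.73441567 -0.60060139  0.16316032]
```

```bash

python3 -m creep '[[0,0,0,0,0,0.00125,-1],[0,0,0,0,0,0.0025,-1],[0,0,0,0,0,0.0025,-1]]' 
python3 -m creep '[[0,0,0,0,0,0.00125,-1],[0,0,0,0,0,0.00125,-1],[0,0,0,0,0,0.00125,-1]]'
python3 -m creep '[[0,0,0,0,0,0.00125,-1],[0,0,0,0,0,0.00125,-1],[0,0,0,0,0,0.00125,-1]]'
```

```text
t: 2.75
eef_pos: [0.5277, 0.1196, 0.1111]
tool_rot: [0.738, 0.675, 0.001, 0.001]
force: [-0.4, 0.7, -0.0]
width: 0.001
t: 3.05
eef_pos: [0.5277, 0.1195, 0.1101]
tool_rot: [0.738, 0.675, 0.001, 0.001]
force: [0.2, -0.0, 0.5]
width: 0.002
t: 3.35
eef_pos: [0.5277, 0.1196, 0.1091]
tool_rot: [0.738, 0.675, 0.001, 0.001]
force: [-0.1, -0.3, -0.5]
width: -0.004
```

```bash

python3 -m creep '[[0,0,0,0,0,0.00125,-1],[0,0,0,0,0,0.00125,-1],[0,0,0,0,0,0.00125,-1]]'
```

```text
t: 3.65
eef_pos: [0.5277, 0.1196, 0.108]
tool_rot: [0.738, 0.675, 0.001, 0.001]
force: [-0.8, -0.0, -0.7]
width: 0.002
```

```bash

python3 -m creep '[[0,0,0,0,0,0.00125,-1],[0,0,0,0,0,0.00125,-1],[0,0,0,0,0,0.00125,-1]]'
```

```text
t: 3.95
eef_pos: [0.5277, 0.1195, 0.107]
tool_rot: [0.738, 0.675, 0.001, 0.001]
force: [-0.6, -0.6, 0.6]
width: -0.001
```

```bash

python3 -m creep '[[0,0,0,0,0,0.00125,-1],[0,0,0,0,0,0.00125,-1],[0,0,0,0,0,0.00125,-1]]'
```

```text
t: 4.25
eef_pos: [0.5276, 0.1196, 0.1059]
tool_rot: [0.738, 0.675, 0.001, 0.001]
force: [-0.9, -1.3, 0.1]
width: 0.001
```

```bash

python3 -m creep '[[0,0,0,0,0,0.00125,-1],[0,0,0,0,0,0.00125,-1],[0,0,0,0,0,0.00125,-1]]'; python3 -c "
from h import *
cv2.imwrite('pics/w2.png',viewer.grab_frame('wrist'))"
```

```text
t: 4.55
eef_pos: [0.5276, 0.1195, 0.1049]
tool_rot: [0.738, 0.675, 0.001, 0.001]
force: [-0.7, -0.6, 0.3]
width: -0.002
```

View pics/w2.png

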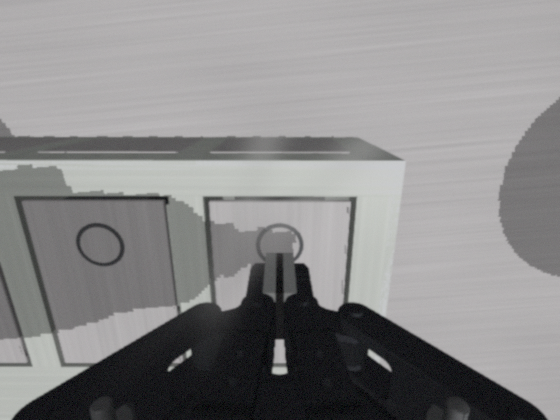

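The ring is at (280,245) beside the fingertip at (280,255), with no visible tilt and no force yet. I'll carry on in 1 mm steps.

```bash

python3 -m creep '[[0,0,0,0,0,0.00125,-1],[0,0,0,0,0,0.00125,-1],[0,0,0,0,0,0.00125,-1]]'; python3 -c "
from h import *
s=arm.read_state();print(s['eef_pos'],s['force'],s['torque'],s['effort'])"
```

```text
t: 4.9
eef_pos: [0.5276, 0.1196, 0.1039]
tool_rot: [0.738, 0.675, 0.001, 0.001]
force: [0.4, 0.2, -0.3]
width: 0.0
[0.5276071  0.11955241 0.10390293] [ 0.35201738  0.21881978 -0.29972703] [-0.006569   -0.03932855  0.00827006] [ 5.27037919e-04 -5.73080099e+01  3.23542178e+01 -3.90950369e-02
 -4.23730220e-03  2.62178128e-05]
```

```bash

python3 -m creep '[[0,0,0,0,0,0.00125,-1],[0,0,0,0,0,0.00125,-1],[0,0,0,0,0,0.00125,-1]]'; python3 -c "
from h import *
s=arm.read_state();print(s['eef_pos'],s['force'],s['torque'],s['effort'])"
```

```text
t: 5.2
eef_pos: [0.5276, 0.1195, 0.1028]
tool_rot: [0.738, 0.675, 0.001, 0.001]
force: [-0.2, -0.3, 0.5]
width: -0.001
[0.52755949 0.11952245 0.10283558] [-0.16901121 -0.31602558  0.48632052] [-0.00857376 -0.03415306 -0.07032721] [ 3.65008418e-04 -5.73262775e+01  3.23149502e+01 -3.78702104e-02
 -4.21260440e-03  4.08390224e-05]
```

```bash
python3 - <<'E'
from h import *
a=viewer.grab_frame('scene')[150:290,255:365]; b=viewer.grab_frame('wrist')[170:310,190:370]
f=lambda i:cv2.resize(i,None,fx=600/i.shape[0]*.9,fy=600/i.shape[0]*.9,interpolation=cv2.INTER_CUBIC)
o=np.hstack([f(a),f(b)]); o=cv2.resize(o,None,fx=790/o.shape[1],fy=790/o.shape[1]); cv2.imwrite('pics/c3.png',o)
E
```

```text
(no output)
```

View pics/c3.png

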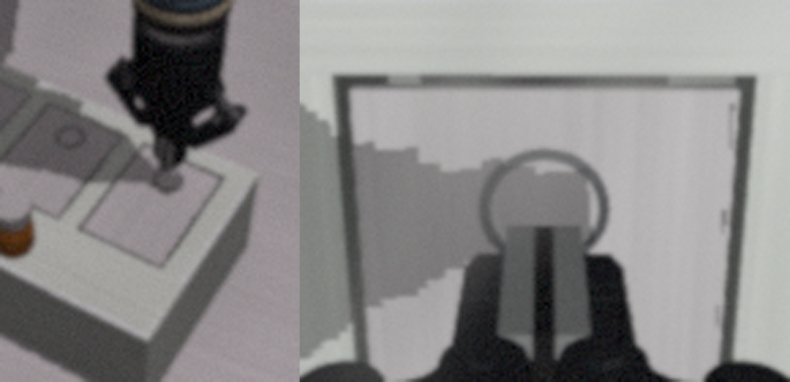

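The shadows in both views show the tip still some millimetres above the flap, and the tip edge at (279,253) in the wrist image is behind where the TCP should project. The real tip seems shorter than the stated TCP. I'll continue down, watching the force.

```bash

python3 -m creep '[[0,0,0,0,0,0.0019,-1],[0,0,0,0,0,0.0019,-1],[0,0,0,0,0,0.0019,-1]]' | grep -E 'pos|force'
```

```text
eef_pos: [0.5275, 0.1195, 0.1013]
force: [0.8, -0.2, 0.1]
```

```bash

python3 -m creep '[[0,0,0,0,0,0.0019,-1],[0,0,0,0,0,0.0019,-1],[0,0,0,0,0,0.0019,-1]]' | grep -E 'pos|force'
```

```text
eef_pos: [0.5275, 0.1195, 0.0997]
force: [-0.8, -0.1, -0.1]
```

```bash

python3 -m creep '[[0,0,0,0,0,0.0019,-1],[0,0,0,0,0,0.0019,-1],[0,0,0,0,0,0.0019,-1]]' | grep -E 'pos|force'
```

```text
eef_pos: [0.5275, 0.1195, 0.0981]
force: [-0.8, -0.0, -0.7]
```

The ring sits at v=247, which is where a still ring at z=0.110 should appear, so flap 3 hasn't moved. The tip really does end about 15 mm short of the stated TCP.

```bash

python3 -m creep '[[0,0,0,0,0,0.0016,-1],[0,0,0,0,0,0.0016,-1],[0,0,0,0,0,0.0016,-1]]' | grep -E 'pos|force'
```

```text
eef_pos: [0.5274, 0.1195, 0.0968]
force: [-0.5, 0.3, 0.1]
```

```bash

python3 -m creep '[[0,0,0,0,0,0.0013,-1],[0,0,0,0,0,0.0013,-1],[0,0,0,0,0,0.0013,-1]]' | grep -E 'pos|force'; python3 - <<'E'
from h import *
b=viewer.grab_frame('wrist')[170:310,190:370]; cv2.imwrite('pics/w4.png',cv2.resize(b,None,fx=4,fy=4,interpolation=cv2.INTER_CUBIC))
E
```

```text
eef_pos: [0.5274, 0.1195, 0.0957]
force: [-0.9, -0.5, 0.2]
```

View pics/w4.png

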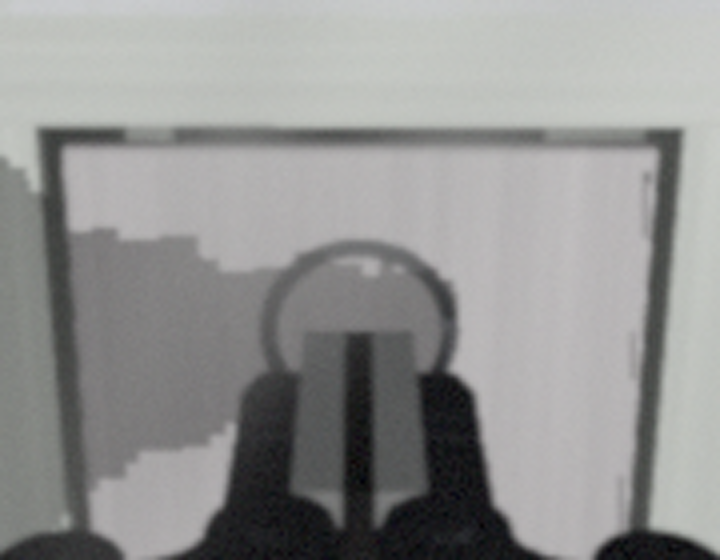

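Ring centre at about (279,253), again where a still ring should be, so the flap is still shut and untouched. Continuing down.

```bash

for i in 1; do python3 -m creep '[[0,0,0,0,0,0.0019,-1],[0,0,0,0,0,0.0019,-1]]' | grep -E 'pos|force'; done
```

```text
eef_pos: [0.5273, 0.1195, 0.0941]
force: [0.1, -0.1, -0.3]
```

```bash

python3 -m creep '[[0,0,0,0,0,0.0019,-1],[0,0,0,0,0,0.0019,-1]]' | grep -E 'pos|force'
```

```text
eef_pos: [0.5272, 0.1194, 0.0923]
force: [-0.2, -0.3, 0.1]
```

```bash

python3 -m creep '[[0,0,0,0,0,0.0019,-1],[0,0,0,0,0,0.0019,-1]]' | grep -E 'pos|force'; python3 - <<'E'
from h import *
a=viewer.grab_frame('scene')[150:290,255:365]; b=viewer.grab_frame('wrist')[170:310,190:370]
f=lambda i:cv2.resize(i,None,fx=600/i.shape[0]*.9,fy=600/i.shape[0]*.9,interpolation=cv2.INTER_CUBIC)
o=np.hstack([f(a),f(b)]); o=cv2.resize(o,None,fx=790/o.shape[1],fy=790/o.shape[1]); cv2.imwrite('pics/c5.png',o)
E
```

```text
eef_pos: [0.527, 0.1194, 0.0905]
force: [0.3, -0.7, -0.1]
```

View pics/c5.png

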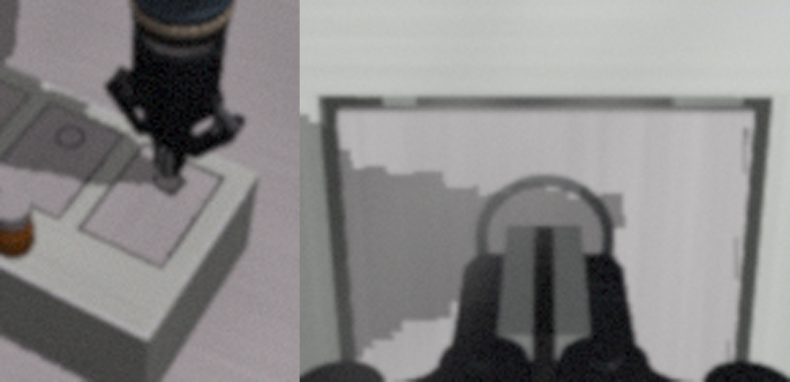

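The tip is still closing on the ring, whose centre at about (279,257) again fits a still flap. No force yet, so I'll continue.

```bash

python3 -m creep '[[0,0,0,0,0,0.0019,-1],[0,0,0,0,0,0.0019,-1]]' | grep -E 'pos|force'
```

```text
eef_pos: [0.5271, 0.1194, 0.089]
force: [0.5, 0.8, 0.6]
```

```bash

python3 -m creep '[[0,0,0,0,0,0.0019,-1],[0,0,0,0,0,0.0019,-1]]' | grep -E 'pos|force'
```

```text
eef_pos: [0.5269, 0.1193, 0.0873]
force: [-0.1, -0.7, 0.0]
```

```bash

python3 -m creep '[[0,0,0,0,0,0.0019,-1],[0,0,0,0,0,0.0019,-1]]' | grep -E 'pos|force'
```

```text
eef_pos: [0.5268, 0.1193, 0.0855]
force: [0.3, -0.6, 0.4]
```

```bash
cat > gap.py <<'E'
from h import *
s=arm.read_state(); b=viewer.grab_frame('wrist')[:,:,1].astype(int); print(np.round(s['eef_pos'],4),np.round(s['force'],1),np.round(s['effort'][1:3],2))
print(b[190:225,262:296].mean(1).round().astype(int))
E
python3 gap.py; python3 -m creep '[[0,0,0,0,0,0.0019,-1],[0,0,0,0,0,0.0019,-1]]' | grep -E 'pos|force'
```

```text
[0.5268 0.1193 0.0855] [ 0.3 -0.6  0.4] [-57.81  31.78]
[197 197 197 197 198 198 198 196 195 194 194 194 195 196 196 195 194 191
 175 133 105 102 109 126 146 167 176 179 179 179 178 178 178 178 178]
eef_pos: [0.5267, 0.1193, 0.0839]
force: [-0.8, 0.1, -0.0]
```

```bash

python3 -m creep '[[0,0,0,0,0,0.0019,-1],[0,0,0,0,0,0.0019,-1]]' | grep -E 'pos|force'; python3 gap.py
```

```text
eef_pos: [0.5266, 0.1193, 0.0821]
force: [0.2, -0.7, 0.4]
[0.5266 0.1193 0.0821] [ 0.2 -0.7  0.4] [-57.88  31.65]
[198 198 197 197 197 197 198 198 198 197 195 194 194 194 194 195 196 195
 195 193 184 159 120 102 104 114 133 153 169 177 179 179 178 178 178]
```

```bash

python3 -m creep '[[0,0,0,0,0,0.0019,-1],[0,0,0,0,0,0.0019,-1]]' | grep -E 'pos|force'
```

```text
eef_pos: [0.5265, 0.1193, 0.0805]
force: [-0.9, 1.4, 0.6]
```

```bash

python3 -m creep '[[0,0,0,0,0,0.0019,-1],[0,0,0,0,0,0.0019,-1]]' | grep -E 'pos|force'; python3 gap.py;python3 - <<'E'
from h import *
a=viewer.grab_frame('scene')[150:290,255:365]; b=viewer.grab_frame('wrist')[170:310,190:370]
f=lambda i:cv2.resize(i,None,fx=600/i.shape[0]*.9,fy=600/i.shape[0]*.9,interpolation=cv2.INTER_CUBIC)
o=np.hstack([f(a),f(b)]); o=cv2.resize(o,None,fx=790/o.shape[1],fy=790/o.shape[1]); cv2.imwrite('pics/c6.png',o)
E
```

```text
eef_pos: [0.5264, 0.1192, 0.0788]
force: [0.5, -0.0, 0.4]
[0.5264 0.1192 0.0788] [ 0.5 -0.   0.4] [-57.96  31.51]
[197 197 199 199 198 197 197 197 197 198 198 197 196 194 194 193 193 194
 195 195 195 194 191 178 144 111 103 107 118 137 158 171 177 178 178]
```

View pics/c6.png

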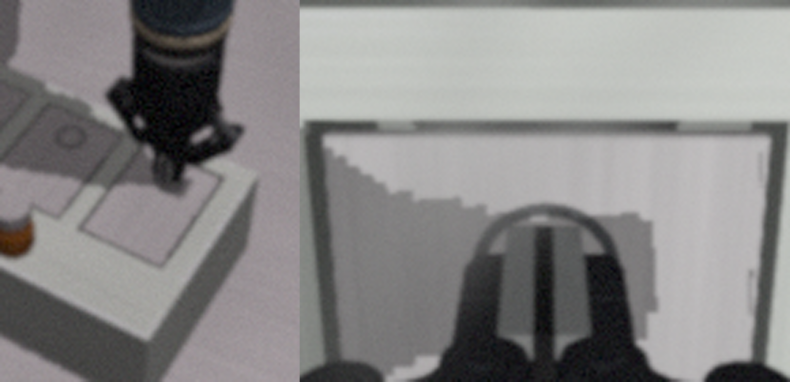

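The tip edge at (279,253) now lies inside the ring's front rim, about 10 mm ahead of its centre, which fits the 22 mm pad width. Contact should be within a few millimetres, so I'll use finer steps.

```bash

python3 -m creep '[[0,0,0,0,0,0.0019,-1],[0,0,0,0,0,0.0019,-1]]' | grep -E 'pos|force'
```

```text
eef_pos: [0.5267, 0.1193, 0.0777]
force: [-1.0, 0.0, 1.1]
```

```bash

python3 -m creep '[[0,0,0,0,0,0.0013,-1],[0,0,0,0,0,0.0013,-1]]' | grep -E 'pos|force'
```

```text
eef_pos: [0.5268, 0.1193, 0.0773]
force: [-2.6, -1.0, 8.2]
```

```bash

python3 -m creep '[[0,0,0,0,0,0.0013,-1],[0,0,0,0,0,0.0013,-1]]' | grep -E 'pos|force'
```

```text
eef_pos: [0.5267, 0.1193, 0.0772]
force: [-3.5, -0.7, 11.3]
```

```bash

python3 -m creep '[[0,0,0,0,0,0.0013,-1],[0,0,0,0,0,0.0013,-1]]' | grep -E 'pos|force'
```

```text
eef_pos: [0.5268, 0.1193, 0.0771]
force: [-3.9, -1.2, 12.4]
```

Contact came at TCP z = 0.078, then the force climbed to 12 N in under 1 mm, so flap 3 is latched. I'll lift and go to flap 2.

```bash

python3 -m creep '[[0,0,0,0,0,-0.025,-1],[0,0,0,0,0,-0.025,-1],[0,0,0,-0.0656,0,-0.025,-1],[0,0,0,-0.1313,0,-0.025,-1],[0,0,0,-0.1313,0,-0.025,-1],[0,0,0,-0.1313,0,-0.025,-1],[0,0,0,-0.1313,0,-0.015,-1],[0,0,0,-0.1313,0,-0.005,-1],[0,0,0,-0.1313,0,-0.005,-1],[0,0,0,-0.1313,0,-0.005,-1]]'; python3 -c "
from h import *
print(row([.517,.0141,.079],1.4792))"
```

```text
t: 11.0
eef_pos: [0.517, 0.0156, 0.0806]
tool_rot: [0.738, 0.675, 0.001, 0.001]
force: [-0.2, 0.2, -0.0]
width: 0.001
[ 0.0006  0.      0.0009 -0.0018  0.0001  0.002 ]
```

```bash

python3 -m creep '[[0,0,0,-0.0018,0,0.0025,-1],[0,0,0,-0.0018,0,0.0025,-1]]' | grep -E 'pos|force'
```

```text
eef_pos: [0.5169, 0.0144, 0.0785]
force: [-0.5, 0.2, -0.9]
```

```bash

python3 -m creep '[[0,0,0,0,0,0.0013,-1],[0,0,0,0,0,0.0013,-1]]' | grep -E 'pos|force'
```

```text
eef_pos: [0.517, 0.0144, 0.0777]
force: [-0.5, 0.0, 2.5]
```

```bash

python3 -m creep '[[0,0,0,0,0,0.0013,-1],[0,0,0,0,0,0.0013,-1]]' | grep -E 'pos|force'
```

```text
eef_pos: [0.5171, 0.0144, 0.0773]
force: [-2.9, 0.9, 7.8]
```

```bash

python3 -m creep '[[0,0,0,0,0,0.0013,-1],[0,0,0,0,0,0.0013,-1]]' | grep -E 'pos|force'
```

```text
eef_pos: [0.5171, 0.0144, 0.0772]
force: [-4.4, 0.3, 9.7]
```

Flap 2 is latched too: 9.7 N with no yield. Next is flap 1.

```bash

python3 -m creep '[[0,0,0,0,0,-0.025,-1],[0,0,0,0,0,-0.025,-1],[0,0,0,-0.0656,0,-0.025,-1],[0,0,0,-0.1320,0,-0.025,-1],[0,0,0,-0.1320,0,-0.025,-1],[0,0,0,-0.1320,0,-0.025,-1],[0,0,0,-0.1320,0,-0.015,-1],[0,0,0,-0.1320,0,-0.003,-1],[0,0,0,-0.1320,0,-0.003,-1],[0,0,0,-0.1320,0,-0.003,-1]]'; python3 -c "
from h import *
print(row([.5076,-.0905,.0785],1.4792))"
```

```text
t: 12.8
eef_pos: [0.5074, -0.0898, 0.079]
tool_rot: [0.737, 0.676, 0.001, 0.001]
force: [0.4, 0.1, 0.6]
width: -0.0
[ 0.0008 -0.0001  0.0015 -0.0008  0.0004  0.0006]
```

```bash

python3 -m creep '[[0,0,0,0,0,0.0013,-1],[0,0,0,0,0,0.0013,-1]]' | grep -E 'pos|force'
```

```text
eef_pos: [0.5074, -0.0894, 0.0779]
force: [0.6, -0.1, 0.5]
```

```bash

python3 -m creep '[[0,0,0,0,0,0.0013,-1],[0,0,0,0,0,0.0013,-1]]' | grep -E 'pos|force'
```

```text
eef_pos: [0.5076, -0.0894, 0.077]
force: [-0.4, 0.8, 0.8]
```

```bash

python3 -m creep '[[0,0,0,0,0,0.0013,-1],[0,0,0,0,0,0.0013,-1]]' | grep -E 'pos|force'
```

```text
eef_pos: [0.5075, -0.0894, 0.076]
force: [-0.7, 0.0, 2.1]
```

```bash

python3 -m creep '[[0,0,0,0,0,0.0013,-1],[0,0,0,0,0,0.0013,-1]]' | grep -E 'pos|force'
```

```text
eef_pos: [0.5076, -0.0894, 0.0749]
force: [-0.9, 1.0, 2.2]
```

```bash

python3 -m creep '[[0,0,0,0,0,0.0013,-1],[0,0,0,0,0,0.0013,-1]]' | grep -E 'pos|force'
```

```text
eef_pos: [0.5076, -0.0894, 0.0738]
force: [-0.6, 0.9, 1.7]
```

```bash

python3 -m creep '[[0,0,0,0,0,0.0013,-1],[0,0,0,0,0,0.0013,-1]]' | grep -E 'pos|force'
```

```text
eef_pos: [0.5077, -0.0894, 0.0726]
force: [-0.8, 0.6, 0.6]
```

Flap 1 yields at about 2 N and stays pushed, so it's the unlatched one. I'll push it down in stages until the force rises at the stop.

```bash

python3 -m creep '[[0,0,0,0,0,0.0025,-1],[0,0,0,0,0,0.005,-1],[0,0,0,0,0,0.0075,-1],[0,0,0,0,0,0.01,-1],[0,0,0,0,0,0.01,-1]]' | grep -E 'pos|force'
```

```text
eef_pos: [0.5075, -0.0895, 0.0643]
force: [0.2, -0.5, 0.6]
```

```bash

python3 -m creep '[[0,0,0,0,0,0.0025,-1],[0,0,0,0,0,0.005,-1],[0,0,0,0,0,0.0075,-1],[0,0,0,0,0,0.0075,-1]]' | grep -E 'pos|force'
```

```text
eef_pos: [0.5071, -0.0894, 0.0579]
force: [0.3, 0.0, 0.4]
```

```bash

python3 -m creep '[[0,0,0,0,0,0.0025,-1],[0,0,0,0,0,0.005,-1],[0,0,0,0,0,0.005,-1]]' | grep -E 'pos|force'
```

```text
eef_pos: [0.5067, -0.0894, 0.0535]
force: [0.1, 0.6, 0.6]
```

```bash

python3 -m creep '[[0,0,0,0,0,0.0015,-1],[0,0,0,0,0,0.0025,-1]]' | grep -E 'pos|force'
```

```text
eef_pos: [0.5067, -0.0893, 0.0514]
force: [0.4, 0.5, 2.0]
```

```bash

python3 -m creep '[[0,0,0,0,0,0.0015,-1],[0,0,0,0,0,0.0025,-1]]' | grep -E 'pos|force'
```

```text
eef_pos: [0.5067, -0.0893, 0.0493]
force: [0.2, -0.5, 3.0]
```

```bash

python3 -m creep '[[0,0,0,0,0,0.0015,-1],[0,0,0,0,0,0.0025,-1]]' | grep -E 'pos|force'
```

```text
eef_pos: [0.507, -0.0894, 0.0484]
force: [-5.8, 1.3, 23.4]
```

```bash

python3 -m creep '[[0,0,0,0,0,0.0015,-1],[0,0,0,0,0,0.0015,-1]]' | grep -E 'pos|force'
```

```text
eef_pos: [0.507, -0.0894, 0.0485]
force: [-5.7, 1.3, 18.7]
```

A hard stop at 29 mm sink and 23 N, which fits 0.6 rad given that the pad's rear edge is what bears on the flap. I'll lift straight up and check.

```bash

python3 -m creep '[[0,0,0,0,0,-0.02,-1],[0,0,0,0,0,-0.06,-1],[0,0,0,0,0,-0.12,-1],[0,0,0,0,0,-0.16,-1],[0,0,0,0,0,-0.16,-1],[0,0,0,0,0,-0.16,-1]]'
python3 - <<'E'
from h import *
a=viewer.grab_frame('scene')[150:290,155:355]; b=viewer.grab_frame('wrist')
a=cv2.resize(a,(790,553),interpolation=cv2.INTER_CUBIC)[:,:420]; b=cv2.resize(b,(370,278))
b=np.vstack([b,cv2.resize(viewer.grab_frame('top')[140:240,215:348],(370,275),interpolation=cv2.INTER_CUBIC)])
cv2.imwrite('pics/c7.png',np.hstack([a,b]))
E
```

```text
t: 16.6
eef_pos: [0.5067, -0.0894, 0.1767]
tool_rot: [0.737, 0.676, 0.001, 0.001]
force: [0.6, -0.1, -0.5]
width: -0.001
```

View pics/c7.png

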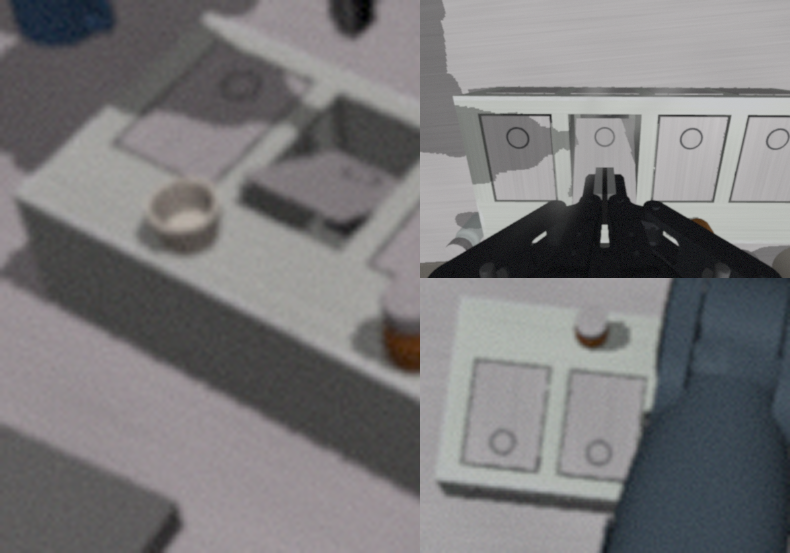

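Flap 1 is clearly tipped open in the scene view (rear edge raised near (245,185)) and the ramekin and jar are in place. I'll check the angle numerically: ring and flap corners predicted at several angles, against an enlarged crop.

```bash
python3 - <<'E'
from h import *
s=arm.read_state(); im=viewer.grab_frame('wrist'); sc=viewer.grab_frame('scene')
c=viewer.calibration("wrist"); M=c["mount"]; C=R.from_quat(s["tool_rot"]).as_matrix()
def w(p): q=M[:3,:3].T@(C.T@(p-s["eef_pos"])-M[:3,3]); return (c["intrinsics"]@q/q[2])[:2]
d=viewer.calibration("scene"); sp=lambda p:cv2.projectPoints(p.reshape(1,3),d["rvec"],d["tvec"],d["intrinsics"],None)[0].ravel()
u=np.array([.0915,.9958,0]); f=np.array([.9958,-.0915,0]); m=np.array([.5075,-.0905,.11]); ax=m+.05*f-[0,0,.002]
for th in(.4,.5,.55,.6):
    pt=lambda r,y:ax+f*r*np.cos(th)+np.array([0,0,1])*r*np.sin(th)+y*u+.002*(np.array([0,0,1])*np.cos(th)-f*np.sin(th))
    print(th,"ring c/left/right",[((w(pt(-.05,y))-[200,130])*5).round() for y in(0,.014,-.014)],"front corners",[((w(pt(-.077,y))-[200,130])*5).round() for y in(.04,-.04)],"scene rear",[((sp(pt(.038,y))-[205,165])*5).round() for y in(.04,-.04)])
a=cv2.resize(im[130:245,200:350],None,fx=5,fy=5,interpolation=cv2.INTER_CUBIC)[:,:400*2][:, :]
b=cv2.resize(sc[165:225,205:275],None,fx=5,fy=5,interpolation=cv2.INTER_CUBIC)
cv2.imwrite('pics/c8.png',np.hstack([a[:,150:590],np.vstack([b,np.zeros((275,350,3),np.uint8)])])) # left x offset 150, right x offset 440
E
```

```text
0.4 ring c/left/right [array([393., 377.]), array([474., 377.]), array([312., 376.])] front corners [array([624., 222.]), array([163., 221.])] scene rear [array([179., 210.]), array([ 52., 151.])]
0.5 ring c/left/right [array([393., 379.]), array([473., 379.]), array([313., 379.])] front corners [array([617., 231.]), array([169., 229.])] scene rear [array([181., 204.]), array([ 53., 144.])]
0.55 ring c/left/right [array([393., 381.]), array([472., 382.]), array([314., 381.])] front corners [array([614., 237.]), array([172., 235.])] scene rear [array([182., 200.]), array([ 54., 141.])]
0.6 ring c/left/right [array([393., 384.]), array([471., 384.]), array([315., 384.])] front corners [array([612., 243.]), array([175., 242.])] scene rear [array([183., 197.]), array([ 55., 137.])]
```

View pics/c8.png

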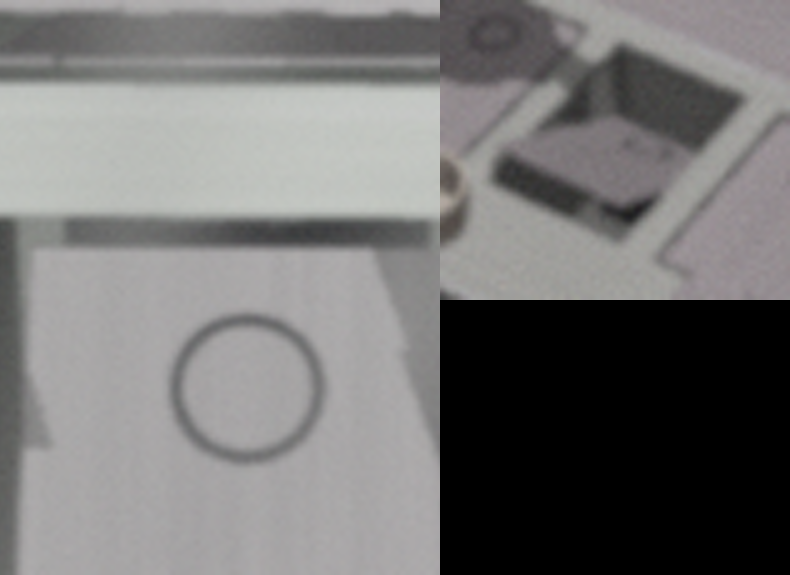

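Wrist evidence (front edge y≈248, ring diameter 154) points to about 0.6 rad, but my reading of the rear edge in the scene view (60,150) suggests less. I'll calibrate both against parts that haven't moved.

```bash
python3 - <<'E'
from h import *
from scipy.ndimage import gaussian_filter1d as g
s=arm.read_state(); im=viewer.grab_frame('wrist')[:,:,1].astype(float)
c=viewer.calibration("wrist"); M=c["mount"]; C=R.from_quat(s["tool_rot"]).as_matrix()
def w(p): q=M[:3,:3].T@(C.T@(p-s["eef_pos"])-M[:3,3]); return (c["intrinsics"]@q/q[2])[:2]
u=np.array([.0915,.9958,0]); f=np.array([.9958,-.0915,0]); z=np.array([0,0,1.]); m=np.array([.5075,-.0905,.11]); ax=m+.05*f-.002*z
def pt(th,r,y): return ax+f*r*np.cos(th)+z*r*np.sin(th)+y*u+.002*(z*np.cos(th)-f*np.sin(th))
print("pred: opening front",w(m-.03*f)[1],"station front top",w(m-.062*f)[1] )
for k in(-1,1): print("flap",1+k,"ring pred",w(m+k*.105*u),"front edge pred",w(m+k*.105*u-.027*f)[1])
for th in(.4,.5,.55,.6,.65): print(th,"front v",w(pt(th,-.077,0))[1].round(2),"ring v",w(pt(th,-.05,0))[1].round(2))
print("centre column v=165..185",im[165:186,262:290].mean(1).round())
for k in(-1,1):
    a=int(w(m+k*.105*u)[0]); print("flap",1+k,"v165-185",im[165:186,a-12:a+12].mean(1).round())
# ring by circle detection
b=cv2.resize(viewer.grab_frame('wrist')[:,:,1],None,fx=3,fy=3,interpolation=cv2.INTER_CUBIC)
h=cv2.HoughCircles(b,cv2.HOUGH_GRADIENT_ALT,1,100,param1=100,param2=.7,minRadius=35,maxRadius=65)
print(None if h is None else h[0]/3)
# scene: profile along rear edge middle, before vs after
d=viewer.calibration("scene"); sp=lambda p:cv2.projectPoints(p.reshape(1,3),d["rvec"],d["tvec"],d["intrinsics"],None)[0].ravel()
s0=cv2.imread("pics/scene0.png")[:,:,1]; s1=viewer.grab_frame('scene')[:,:,1]
print("scene pred rear mid",{t:sp(pt(t,.038,.01)).round(1) for t in(0,.4,.5,.6)},"opening rear",sp(m+.091*f+.01*u).round(1))
x=int(round(sp(pt(.5,.038,.01))[0])); print(x,"v185-215"); print(s0[185:216,x]); print(s1[185:216,x])
E
```

```text
pred: opening front 172.2441757233101 station front top 129.72535410125482
flap 0 ring pred [147.31371114 208.58527161] front edge pred 175.570445675338
flap 2 ring pred [409.6535707 209.4474878] front edge pred 176.52832078163732
0.4 front v 174.01 ring v 205.0
0.5 front v 175.72 ring v 205.5
0.55 front v 176.86 ring v 205.95
0.6 front v 178.16 ring v 206.53
0.65 front v 179.63 ring v 207.24
centre column v=165..185 [193. 192. 192. 193. 194. 194. 190. 174. 131.  95.  85.  82.  84.  96.
 130. 161. 168. 167. 167. 167. 167.]
flap 0 v165-185 [189. 189. 189. 190. 185. 167. 141.  97.  54.  52.  83. 108. 116. 118.
 117. 117. 117. 117. 118. 117. 118.]
flap 2 v165-185 [199. 199. 200. 200. 200. 200. 199. 190. 158.  93.  57.  99. 148. 177.
 185. 186. 186. 186. 186. 186. 186.]
[[149.       208.        15.722003]
 [412.       208.33333   15.758636]
 [279.66666  206.33333   15.264941]
 [279.66666  206.33333   12.776997]
 [544.3333   212.        17.893995]
 [412.       208.33333   13.12218 ]]
scene pred rear mid {0: array([230.8, 207.3]), 0.4: array([231.1, 202.5]), 0.5: array([231.4, 201.2]), 0.6: array([231.8, 199.8])} opening rear [230.1 208.1]
231 v185-215
[126 131 131 136 134 134 132 133 134 135 133 134 133 131 129 135 133 134
 135 134 132 133 123 113 122 139 147 148 149 149 148]
[ 64  53  51  58  74 105 114 119 121 119 119 116 117 119 119 113  95  74
  56  56  58  57  69  93 133 150 160 158 158 160 156]
```

Wrist references give 0.60–0.64 rad, but the scene rear edge gives about 0.5. To be sure the stop was the flap's own, and not the gripper body touching the frame, I'll press once more 10 mm nearer the axle. There the stop should come about 7 mm higher, with more body clearance.

```bash

python3 -m creep '[[0,0,0,0,0.0125,0.05,-1],[0,0,0,0,0.0125,0.1,-1],[0,0,0,0,0.0125,0.135,-1],[0,0,0,0,0.0125,0.144,-1],[0,0,0,0,0.0125,0.144,-1],[0,0,0,0,0.0125,0.144,-1]]' | grep -E 'pos|force'
```

```text
eef_pos: [0.5174, -0.0904, 0.0619]
force: [-0.5, -0.4, 0.3]
```

```bash

python3 -m creep '[[0,0,0,0,0,0.0019,-1],[0,0,0,0,0,0.0019,-1]]' | grep -E 'pos|force'
```

```text
eef_pos: [0.5184, -0.0905, 0.0617]
force: [0.2, 0.9, 0.8]
```

```bash

python3 -m creep '[[0,0,0,0,0,0.0019,-1],[0,0,0,0,0,0.0019,-1]]' | grep -E 'pos|force'
```

```text
eef_pos: [0.5187, -0.0906, 0.0606]
force: [-0.2, 0.4, 0.1]
```

```bash

python3 -m creep '[[0,0,0,0,0,0.0019,-1],[0,0,0,0,0,0.0019,-1]]' | grep -E 'pos|force'
```

```text
eef_pos: [0.5186, -0.0906, 0.059]
force: [-0.7, 0.2, 0.9]
```

```bash

python3 -m creep '[[0,0,0,0,0,0.0019,-1],[0,0,0,0,0,0.0019,-1]]' | grep -E 'pos|force'
```

```text
eef_pos: [0.5184, -0.0905, 0.0572]
force: [0.6, 0.7, -0.4]
```

```bash

python3 -m creep '[[0,0,0,0,0,0.0013,-1],[0,0,0,0,0,0.0013,-1]]' | grep -E 'pos|force'
```

```text
eef_pos: [0.5186, -0.0906, 0.0568]
force: [-1.9, 0.3, 6.9]
```

```bash

python3 -m creep '[[0,0,0,0,0,0.0013,-1],[0,0,0,0,0,0.0013,-1]]' | grep -E 'pos|force'
```

```text
eef_pos: [0.5188, -0.0906, 0.0567]
force: [-4.1, 0.9, 12.1]
```

```bash

python3 -m creep '[[0,0,0,0,0,0.0013,-1],[0,0,0,0,0,0.0013,-1]]' | grep -E 'pos|force'
```

```text
eef_pos: [0.5188, -0.0906, 0.0567]
force: [-4.7, 0.4, 11.8]
```

The second press met the same hard stop straight away, at 12 N with no yield. Between the two presses the contact rose 8.2 mm over 11.7 mm, a slope of atan(0.70) ≈ 0.61 rad, so the flap is fully open. I'll move clear and hand in.

```bash

python3 -m creep '[[0,0,0,0,0,-0.02,-1],[0,0,0,0,0,-0.06,-1],[0,0,0,0,0,-0.12,-1],[0,0,0,0,0,-0.18,-1],[0,0,0,0,0,-0.2,-1],[0,0,0,0,0,-0.2,-1],[0,0,0,0,0,-0.2,-1]]'
python3 - <<'E'
from h import *
a=viewer.grab_frame('scene')[:,:,1]; print(a[185:216,231])
print(arm.hand_in())
E
```

```text
t: 19.7
eef_pos: [0.5173, -0.0904, 0.2162]
tool_rot: [0.737, 0.676, 0.003, 0.003]
force: [1.0, 0.9, -0.7]
width: 0.002
[ 74  83  85  89  98 109 120 122 118 117 116 117 118 118 119 113  94  69
  54  52  55  56  69  95 131 153 155 157 161 158 159]
the job is handed in; nothing more can be done
None
```

Flap 1 was the unlatched one. I pushed it down to its stop, moved clear and handed the job in at about 20 s, with the flap left open.

**Finding it:** I pressed flap 3, then 2, then 1. Flap 3 held at 12 N and flap 2 at 10 N, each moving less than 1 mm, so both are latched. Flap 1 gave way at about 2 N. I did not press flap 0.

**Opening it:** Flap 1 stopped hard at about 23 N. A second press 12 mm nearer the axle met the stop at once, at about 12 N. The slope between the two stops is about 0.61 rad, against 0.6 for fully open.

**Last checks:**
- **Wrist camera:** its measurements gave 0.60–0.64 rad, which agrees with the press.
- **Scene camera:** the flap's rear edge read nearer 0.5 rad, about 1 pixel off. I trusted the press and the wrist camera over it. The same reading after the final lift was unchanged, so the flap stayed where I left it.
- **Bystanders:** the jar and ramekin were in place in the picture after the first lift. I took no last look at the other items.
- **Fingertip:** contact came about 32 mm lower in TCP height than expected, so the tips seem to end short of the stated TCP. I went down by force and camera because of that.

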